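Uncover the beaker and ready the pipette over it

TASK

Get the pipette ready over the beaker: first take the cover off the beaker and drop it into the grey wash-up tub, then draw the pipette with the thumb plunger (not the shorter rubber-bulb dropper) out of its slanted stand, turn it upright with its point down, and hold it still in the gripper with the point about 3 cm above the middle of the open beaker. The program finishes while still holding the pipette there, touching nothing else with it; the beaker stays standing where it is, and the dropper, the two little bottles, the jar and the pot are left alone.

Things in the scene. Friction and masses are not known exactly. Their poses are not given: they have to be found in the camera images.
- pipette_grip (a point): Grip point on the axis of the hand pipette, 140 mm from its point. From the point: steel shaft 10 mm thick (tapering to 5 mm at the point) to 75 mm, white round body 24 mm thick from 75 to 165 mm, thin plunger with 18 mm grey thumb button to 190 mm; about 90 g. z axis along the pipette, from point to plunger. In the stand it leans 40 degrees from vertical, plunger up and towards the robot.
- pipette_tip (a point): The point (lower end) of the same pipette, on its axis; z axis as above.
- dropper_grip (a point): Bystander: the other thing in the stand, a dropper 150 mm long with the same shaft, a white collar 24 mm thick and a black rubber bulb 30 mm thick. This point lies on its axis 95 mm from its lower end, in the collar. Pipette and dropper may be in either place of the stand, 100 mm apart.
- stand: Fixed grey stand, base 150 x 190 x 10 mm, origin under it; about 100 mm high. Two places along its y, leaning 40 degrees from vertical, upper ends to its -x. A sleeve encloses the shaft 20 to 75 mm from its point (1.5 to 3 mm play): draw out along the axis, 60 mm or more. A saddle under the body at 100 to 110 mm from the point reaches 17 mm either side of the axis; above that the body is free.
- beaker_mouth (a point): Centre of the rim of the white plastic beaker: loose, 250 g, 76 mm outside diameter, 68 mm inside, 85 mm tall; the rim is 85 mm above the table.
- cover_knob (a point): Centre of the black round knob of the beaker's grey cover: knob 22 mm diameter, 30 mm tall (15 mm above and below this point). Under it the cover's flange, 82 mm diameter and 5 mm thick, lies loosely on the rim, with a plug 58 mm diameter reaching 8 mm into the beaker; about 70 g. z axis up along the knob.
- tub_in (a point): Centre of the inner floor of the fixed grey wash-up tub, open on top: outside 200 mm along its x by 160 mm along its y axis, 60 mm tall, walls and floor 4 mm.
- bottle_a: Bystander: small white dropper bottle, 28 mm diameter, 75 mm tall. Origin: centre of its underside.
- bottle_b: Bystander: a second such bottle.
- jar: Bystander: glass jar, 68 mm diameter, 110 mm tall. Origin: centre of its underside.
- pot: Bystander: white ceramic pot, 110 mm diameter, 65 mm tall. Origin: centre of its underside.
Mind the look-alikes: they are no part of the job. Of the things that look like the part that bears cover_knob, the smallest one is meant.

How it is judged:
By the outcome, as a careful person would: the job done as asked, in the order asked, and still so for the second after the job is handed in, while the arm keeps its last pose, push and grip.
It also fails if it takes over 72 s, if anything falls off the work surface, if the arm or the gripper's body presses on something with over 40 N, if the wrist force passes 120 N, or if a joint passes its speed limit or range.

ROBOT

A 7-joint arm with a two-finger parallel gripper is mounted at the origin on the work surface. World frame = base frame: x ahead of the robot, y to its left, z up, the work surface at z = 0. Lengths are in mm, angles in rad, forces in N, time in s.
With the tool pointing down it reaches from about 350 to 900 mm from the base axis. Payload 7.2 kg.
Tool frame: the origin (TCP) lies on the centre line of the jaws, within the pads' length; the fingertips stand ahead of it and the grasp point (between the pads) lies 5 mm behind it (arm.tip_extent is the z of the fingertips in the tool frame, in mm); z points along the fingers, y is the line along which they close (so a half turn about z gives the same grasp; the last joint's range is limited). The gripper opens to 85 mm and grips with 20 to 120 N. Pads are 22 mm wide; open, the fingers measure 114 mm over their backs; the gripper's body (76 mm by 85 mm) begins 54 mm behind the grasp point. The pads swing forward as they close: fully open they stand 13 mm farther back than shut.
Start: joints at [1.108, 0.411, -0.013, 1.596, 0.006, 1.134, -0.082], TCP at [240.378, -576.929, 245.297] pointing down, gripper open.
Joint ranges: [-2.95, 2.95], [-0.29, 1.99], [-1.47, 1.44], [0.14, 2.54], [-1.03, 4.17], [0.13, 1.85], [-2.86, 2.86]. Speed limits (rad/s): [2.39, 2.39, 3.01, 3.01, 3.14, 3.14, 3.14].

INTERFACE

Orientations are given as a unit quaternion [x, y, z, w].
In Python, from plant import arm gives the robot as it stands.
- The arm moves only by the shell command python3 -m handwheel 'ROWS' [OPENING]. ROWS is JSON, a list of rows, each a list of 6 numbers: the shift along the world's x, y, z in units of 50 mm (1.0 is 50 mm), then the turn, a rotation vector about the world's x, y, z in rad. In form: [[x, y, z, rx, ry, rz], ...]. A call has 1 to 8 rows; each row is the pose to reach, as a shift and turn from the pose commanded when the call began; what a row does not reach only later rows make up. A row lasts 1/10 s, in which the tool goes at most 50 mm and 8.59 degrees, less where a joint would pass 70% of its speed; a pose out of reach is approached as far as the arm can. A call with a gripper value outside its range is refused whole. OPENING is the gripper command: -1 is shut, 1 is fully open, values between are in proportion, set as the call begins (- or left out, the last holds). The fingers move at their own pace and stop on an object; the grip force is fixed at half the most. Time passes only in rows, so rows that repeat a pose let the fingers close. It gives the time, the measured TCP pose, the force, the opening and the grip force at its end, in the units of the state.
- arm.sense(): the state, without advancing time (a new reading comes with each control period).
- arm.camera(name): name is "side" or "top"; returns a dict with "frame" (420x560x3 uint8, red, green, blue), "fx", "fy", "cx", "cy" (pixels), "origin" and "orientation" of the camera in the world. Camera axes: x right, y up, looking along -z (the intrinsics and any distortion apply to the point x, -y, -z); pixel columns grow to the right and rows downward; lengths in mm; the calibration is good to about 2 mm. A picture is of the moment at which its call begins. There is no depth.
- arm.job_done(): hands the job in; it is judged then, once.
The state is a dict: "t": time; "qpos": joint angles; "joint_vel": joint speeds; "tau": joint torques, N m; "ee_pos": TCP position; "eef_rot": TCP orientation; "ft_force": force on the tool from outside, world axes, zero at the start; "torque": the same for the moment, N m; "width": opening from 0.0 (shut) to 1.0 (fully open); "gripper_force": force on a finger pad.
Only numpy, scipy, OpenCV 4.12 (cv2) and the standard library are available. Lean on these libraries where they do the work, as an engineer would, in place of code of your own. Each camera call takes 0.05 s, during which the arm holds its last target. There are 200 camera calls.

## Working session

There is one attempt and no reset: what is moved stays moved. The work goes in short steps, Python scripts to look and compute and a shell command to move; the robot and the scene stay as the last step left them, time stands still between calls to the robot, and variables do not carry over. Pictures are saved under pics/ and viewed, at most 15 in all, crops included, and the job is handed in when it is done.

```bash
ls; mkdir -p pics; python3 - <<'E'
from plant import arm
import cv2
for n in ("top","side"):
    c=arm.camera(n); cv2.imwrite(f"pics/{n}0.png",c["frame"][:,:,::-1])
    print({k:v for k,v in c.items() if k!="frame"})
print(arm.sense(), arm.tip_extent)
E
```

```text
pics
{'fx': 474.96052650399207, 'fy': 474.96052650399207, 'cx': 275.177106229414, 'cy': 207.83159350345582, 'origin': array([ 419.32966076,   42.81436511, 1220.51759906]), 'orientation': array([ 0.0491928 , -0.05086553, -0.70426883,  0.70639803])}
{'fx': 452.0516518068326, 'fy': 452.0516518068326, 'cx': 279.6678593032847, 'cy': 209.19525650011502, 'origin': array([ 38.61895991, 536.63137763, 944.56195092]), 'orientation': array([-0.14020431,  0.32607908,  0.85546308, -0.37709164])}
{'t': 0.1, 'qpos': array([ 1.10780808,  0.41185947, -0.01270728,  1.59695923,  0.00559126,
        1.13430273, -0.08217525]), 'joint_vel': array([ 0.00113146, -0.00211628, -0.00040368, -0.00247475, -0.00070475,
       -0.00144798,  0.00157005]), 'tau': array([ 2.42370850e-03, -6.01829052e+01,  6.84116688e-01, -3.00086260e+01,
        1.40121314e-02,  6.44701198e-03,  5.83244992e-05]), 'ee_pos': array([ 240.1842948 , -576.54267576,  244.51297977]), 'eef_rot': array([ 9.80576673e-01,  1.96134728e-01, -1.94818495e-04, -7.20776679e-04]), 'ft_force': array([-0.3540768 , -0.33851839,  0.75613413]), 'torque': array([ 0.00876306, -0.03096439, -0.01263097]), 'gripper_force': 0.0, 'width': 0.9974747307225094} 14.0
```

View pics/top0.png

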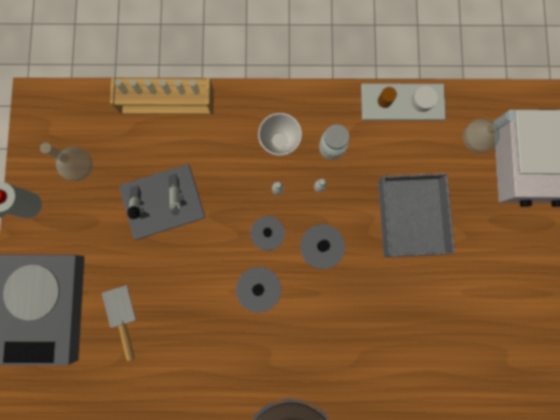

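View pics/side0.png

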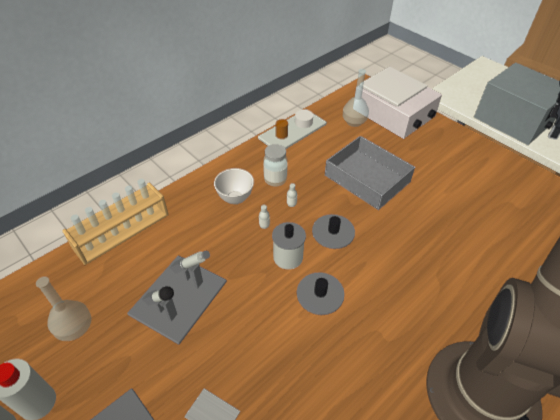

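The top view shows the covered beaker at about (267,233), with the smallest disc. Two larger covers lie on the table at (322,245) and (258,289). The pipette is at (174,195), the black-bulbed dropper at (134,212), and the tub around (415,215). In the side view the knob is at (289,231), the pipette near (195,260), and the tub near (370,172).

```bash
cat > h.py <<'E'
import numpy as np, cv2
from scipy.spatial.transform import Rotation as R
from plant import arm
def cams(): return {n:arm.camera(n) for n in("top","side")}
def ray(c,u,v):
    d=R.from_quat(c["orientation"]).apply([(u-c["cx"])/c["fx"],-(v-c["cy"])/c["fy"],-1]); return np.array(c["origin"]),d/np.linalg.norm(d)
def plane(c,u,v,z):
    o,d=ray(c,u,v); return o+d*(z-o[2])/d[2]
def tri(c1,p1,c2,p2):
    (a,d),(b,e)=ray(c1,*p1),ray(c2,*p2)
    s=np.linalg.lstsq(np.c_[d,-e],b-a,rcond=None)[0]
    P,Q=a+d*s[0],b+e*s[1]; return (P+Q)/2,np.linalg.norm(P-Q)
def proj(c,p):
    q=R.from_quat(c["orientation"]).inv().apply(np.array(p)-c["origin"]); return np.array([c["cx"]-c["fx"]*q[0]/q[2],c["cy"]+c["fy"]*q[1]/q[2]])
def blobs(m,off=(0,0),amin=15):
    n,l,s,ce=cv2.connectedComponentsWithStats(m.astype(np.uint8)); return [(np.round(ce[i]+off,1),s[i,4]) for i in range(1,n) if s[i,4]>=amin]
E
python3 - <<'E'
from h import *
C=cams(); t,s=C["top"],C["side"]
for n,(x0,y0,x1,y1) in {"top":(225,170,360,320),"side":(250,200,350,310)}.items():
    f=C[n]["frame"][y0:y1,x0:x1].max(2); print(n,blobs(f<40,(x0,y0)))
a=cv2.resize(t["frame"][155:245,105:215],None,fx=5,fy=5,interpolation=2)
b=cv2.resize(s["frame"][235:345,125:230],None,fx=5,fy=5,interpolation=2)
cv2.imwrite("pics/pt.png",a[:,:,::-1]);cv2.imwrite("pics/ps.png",b[:,:,::-1])
for p in [(379,176),(446,173),(453,256),(384,257)]: print("tubtop",plane(t,*p,60).round())
for p in [(121,185),(188,165),(205,217),(138,238)]: print("stand",plane(t,*p,8).round())
E
```

```text
top [(array([267.1, 231.9]), np.int32(45)), (array([323. , 245.5]), np.int32(93)), (array([257.7, 289.5]), np.int32(82))]
side [(array([334.1, 224.6]), np.int32(146)), (array([288.9, 230.6]), np.int32(80)), (array([320.8, 287.1]), np.int32(178))]
tubtop [ 666. -218.   60.]
tubtop [ 674. -386.   60.]
tubtop [ 468. -393.   60.]
tubtop [ 465. -225.   60.]
stand [651. 440.   8.]
stand [704. 268.   8.]
stand [568. 221.   8.]
stand [513. 390.   8.]
```

View pics/pt.png

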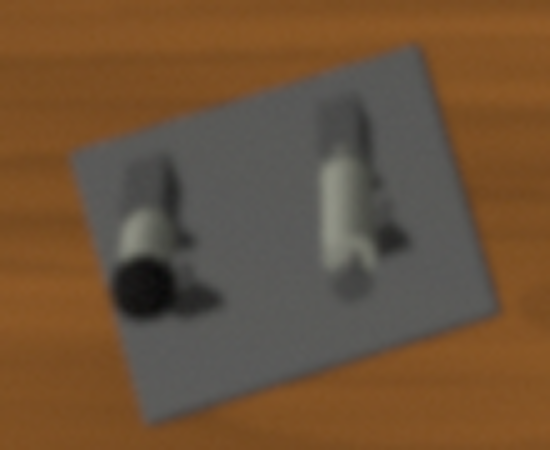

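View pics/ps.png

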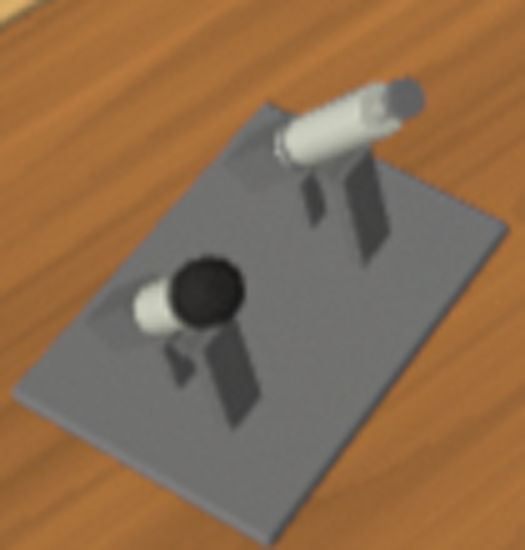

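The top crop shows the pipette body running from (341,160) to (347,260), with its button at (352,283). In the side crop the body runs from (285,150) to (383,105), with the button at (404,98). I'll triangulate these.

```bash
python3 - <<'E'
from h import *
C=cams(); t,s=C["top"],C["side"]
print("knob",tri(t,(267.1,231.9),s,(288.9,230.6)))
for a,b in[((323,245.5),(334.1,224.6)),((257.7,289.5),(320.8,287.1))]: print("other",tri(t,a,s,b))
T=lambda u,v:(105+(u+.5)/5-.5,155+(v+.5)/5-.5); S=lambda u,v:(125+(u+.5)/5-.5,235+(v+.5)/5-.5)
def axis(mt,ms):
    N=[];O=[]
    for c,m in((t,mt),(s,ms)):
        vx,vy,x,y=cv2.fitLine(m.astype(np.float32),2,0,.01,.01).ravel()
        o,d=ray(c,x,y);_,e=ray(c,x+20*vx,y+20*vy);n=np.cross(d,e);N.append(n/np.linalg.norm(n));O.append(o)
    d=np.cross(*N);d/=np.linalg.norm(d);d*=np.sign(d[2])
    p=np.linalg.lstsq(np.array(N),np.array([n@o for n,o in zip(N,O)]),rcond=None)[0]
    return p,d
# white body masks
P={}
for n,c,(x0,y0,x1,y1) in(("t",t,(165,180,190,215)),("s",s,(178,248,208,272))):
    f=c["frame"][y0:y1,x0:x1].astype(int); m=(f.min(2)>125)
    k,l,st,ce=cv2.connectedComponentsWithStats(m.astype(np.uint8)); i=1+st[1:,4].argmax()
    P[n]=np.argwhere(l==i)[:,::-1]+[x0,y0]; print(n,st[i],P[n].mean(0))
p,d=axis(P["t"],P["s"]); print("axis",d,"lean",np.degrees(np.arccos(d[2])),"az",np.degrees(np.arctan2(-d[1],-d[0])))
b,g=tri(t,T(352,283),s,S(404,98)); print("button",b,g)
w,g=tri(t,P["t"].mean(0),s,P["s"].mean(0)); print("bodycent",w,g)
p=p+d*((w-p)@d); print("axis pt near body",p,"button offset",(b-p)@d,np.linalg.norm(b-p-d*((b-p)@d)))
# stand corners
q=np.array([plane(t,*T(*x),10)[:2] for x in((70,152),(415,43),(500,312),(147,425))]); print(q.round(),q.mean(0)); e=q[1]-q[0]+q[2]-q[3];print("stand az",np.degrees(np.arctan2(e[0],-e[1])), [np.linalg.norm(q[i]-q[i-1]).round() for i in range(4)])
e=q[0]-q[3]+q[1]-q[2];print(np.degrees(np.arctan2(e[1],e[0])))
b,g=tri(t,T(144,288),s,S(207,292)); print("bulb",b,g)
for n,u,v,z in(("bot",277,184,75),("bot",321,182,75),("jar",337,133,110),("pot",280,128,65)): print(n,plane(t,u,v,z))
# beaker
print("beaker in tub pts",plane(t,267.5,233,90))
E
```

```text
knob (array([520.46370558,  58.68137617, 103.50618029]), np.float64(1.8826151267498514))
other (array([493.04339586, -79.41962878,  38.20555052]), np.float64(1.5419465309920783))
other (array([384.85891632,  82.20604895,  38.32177818]), np.float64(1.1725253581277366))
t [ 5  9  3 15 43] [171.        195.6744186]
s [  2   4  25  16 215] [191.86046512 259.88372093]
axis [-0.62174282 -0.1842653   0.76123726] lean 40.42660620953498 az 16.508190608702456
button [561.85688972 265.92686029 158.29536941] 1.4336341615030905
bodycent [602.56623836 283.79322986 112.89035604] 7.883657069587961
axis pt near body [600.94407745 286.63841986 112.2541587 ] button offset 63.16688508250753 9.301325549320744
[[650. 446.]
 [709. 269.]
 [568. 221.]
 [509. 400.]] [608.92896841 333.94492489]
stand az 18.220597403463724 [np.float64(149.0), np.float64(186.0), np.float64(149.0), np.float64(188.0)]
18.378268535446345
bulb [564.83503125 372.16762657 115.69941309] 1.7096751421830052
bot [641.74123957  36.02504865  75.        ]
bot [647.09884532 -72.0227366   75.        ]
jar [ 760.8339099  -108.49406483  110.        ]
pot [787.16139694  28.74121875  65.        ]
beaker in tub pts [519.79709677  58.50994065  90.        ]
```

```bash
python3 - <<'E'
from h import *
C=cams(); t,s=C["top"],C["side"]
d=np.array([-.6428*.9494,-.6428*.314,.766])
P={}
for n,c,(x0,y0,x1,y1),th in(("t",t,(165,183,185,212),105),("s",s,(178,248,208,272),125)):
    f=c["frame"][y0:y1,x0:x1].astype(int); m=(f.min(2)>th)
    k,l,st,ce=cv2.connectedComponentsWithStats(m.astype(np.uint8)); i=1+st[1:,4].argmax()
    P[n]=np.argwhere(l==i)[:,::-1]+[x0,y0]; print(n,st[i],P[n].mean(0))
    if n=="t":
        for r in range(0,y1-y0,2): print(y0+r,f[r].min(1))
B=np.array([561.9,265.9,158.3])
for k in(0,21,46,70,86,111): # distance below button
    p=B-d*k; print(k,p.round(1),"top",proj(t,p).round(1),"side",proj(s,p).round(1))
x=P["s"]; 
vx,vy,a,b=cv2.fitLine(x.astype(np.float32),2,0,.01,.01).ravel(); print("side line",vx,vy,a,b)
E
```

```text
t [  4   4   8  21 113] [171.52212389 197.2300885 ]
183 [87 87 85 81 75 74 77 80 80 75 72 63 54 54 69 81 87 87 89 88]
185 [87 87 86 81 78 77 84 91 89 82 73 64 56 56 69 80 86 89 88 88]
187 [ 87  89  87  89  94 103 110 114 111 100  90  76  66  61  68  82  86  88
  88  88]
189 [ 88  87  89  96 110 125 129 127 116 106  94  82  74  67  66  74  83  86
  88  88]
191 [ 88  88  90  97 115 129 134 128 117 105  93  84  75  66  59  59  71  83
  86  88]
193 [ 87  88  89  95 113 128 132 126 118 106  95  83  75  69  67  73  78  82
  87  89]
195 [ 87  88  90  95 113 130 133 127 117 107  94  83  75  71  74  78  75  74
  78  84]
197 [ 88  88  88  95 113 130 132 127 117 107  94  83  76  70  68  72  69  71
  75  84]
199 [ 89  89  89  95 113 129 132 127 117 104  95  83  75  70  67  66  63  61
  65  73]
201 [ 88  89  88  96 112 130 134 127 119 109  98  89  80  71  62  52  46  42
  41  48]
203 [ 88  89  90  96 111 125 130 125 120 115 112 108 104  93  75  57  44  39
  41  41]
205 [ 88  88  90  94 105 116 119 118 114 106  97  94 101 104  93  71  56  55
  61  67]
207 [ 89  89  88  92 100 109 112 108  99  90  77  73  86  99  98  86  83  84
  85  87]
209 [87 89 89 88 90 91 91 87 79 74 69 65 69 77 83 88 88 89 89 89]
211 [88 88 89 87 89 85 80 75 72 70 69 68 68 69 77 85 88 89 88 88]
s [  2   4  25  16 216] [191.91203704 259.875     ]
0 [561.9 265.9 158.3] top [175.2 211.4] side [205.1 254.1]
21 [574.7 270.1 142.2] top [175.  206.8] side [200.8 256. ]
46 [590.  275.2 123.1] top [174.8 201.5] side [196.  258.2]
70 [604.6 280.  104.7] top [174.5 196.6] side [191.5 260.2]
86 [614.4 283.3  92.4] top [174.4 193.4] side [188.6 261.4]
111 [629.6 288.3  73.3] top [174.1 188.6] side [184.2 263.4]
side line 0.92805934 -0.37243235 191.91203 259.875
```

The measurements agree. The knob is at (520,58,104) against an expected height of 105. The pipette leans 40° in the vertical plane at 18.3°, with its 140 mm point at about (590,276,123). I'll take the cover first.

```bash
python3 -m handwheel '[[5.6,12.7,0,0,0,0],[5.6,12.7,0,0,0,0],[5.6,12.7,0,0,0,0],[5.6,12.7,0,0,0,0],[5.6,12.7,0,0,0,0],[5.6,12.7,0,0,0,0],[5.6,12.7,0,0,0,0],[5.6,12.7,0,0,0,0]]' 0.2
```

```text
t: 1.2
ee_pos: [402.2, -209.1, 245.7]
eef_rot: [0.981, 0.196, 0.0, 0.0]
ft_force: [1.1, -0.3, -0.0]
width: 0.599
gripper_force: 0.0
```

```bash
python3 -m handwheel '[[2.37,5.39,0,0,0,0],[2.37,5.39,0,0,0,0],[2.37,5.39,0,0,0,0],[2.37,5.39,0,0,0,0],[2.37,5.39,0,0,0,0],[2.37,5.39,0,0,0,0],[2.37,5.39,0,0,0,0],[2.37,5.39,0,0,0,0]]' 0.2
python3 - <<'E'
from h import *
s=arm.camera("side"); t=arm.camera("top")
a=np.vstack([s["frame"][100:320,180:400],t["frame"][130:300,180:400]])
cv2.imwrite("pics/k.png",cv2.resize(a,None,fx=1.5,fy=1.5)[:,:,::-1])
E
```

```text
t: 2.0
ee_pos: [520.2, 59.6, 245.1]
eef_rot: [0.98, 0.197, -0.0, -0.0]
ft_force: [-0.1, -1.0, -0.9]
width: 0.601
gripper_force: 0.0
```

View pics/k.png

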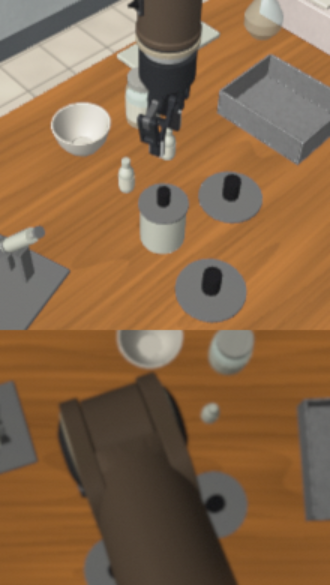

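The gripper, at about (160,130) in the crop, stands above the beaker knob at (163,195). I'll descend, close and lift.

```bash
python3 -m handwheel '[[0,0,-0.8,0,0,0],[0,0,-1.6,0,0,0],[0,0,-2.2,0,0,0],[0,0,-2.5,0,0,0],[0,0,-2.7,0,0,0],[0,0,-2.7,0,0,0]]' 0.2 && python3 -m handwheel '[[0,0,0,0,0,0],[0,0,0,0,0,0],[0,0,0,0,0,0],[0,0,0,0,0,0],[0,0,0,0,0,0],[0,0,0,0,0,0],[0,0,0,0,0,0],[0,0,0,0,0,0]]' -1
```

```text
t: 2.7
ee_pos: [519.6, 57.2, 109.5]
eef_rot: [0.981, 0.195, -0.001, 0.0]
ft_force: [-0.2, 0.1, 0.1]
width: 0.598
gripper_force: 0.0
t: 3.5
ee_pos: [521.2, 58.4, 111.7]
eef_rot: [0.981, 0.196, 0.001, 0.0]
ft_force: [-1.2, -1.5, 7.9]
width: 0.233
gripper_force: 58.9
```

```bash
python3 -m handwheel '[[0,0,0.2,0,0,0],[0,0,0.5,0,0,0],[0,0,1,0,0,0],[0,0,1.6,0,0,0],[0,0,2.2,0,0,0],[0,0,2.2,0,0,0]]' -1
python3 - <<'E'
from h import *
s=arm.camera("side")
cv2.imwrite("pics/l.png",cv2.resize(s["frame"][100:320,180:400],None,fx=1.5,fy=1.5)[:,:,::-1])
E
```

```text
t: 4.1
ee_pos: [522.3, 59.4, 225.1]
eef_rot: [0.981, 0.196, 0.004, 0.0]
ft_force: [-0.0, 0.8, -0.3]
width: 0.237
gripper_force: 58.7
```

View pics/l.png

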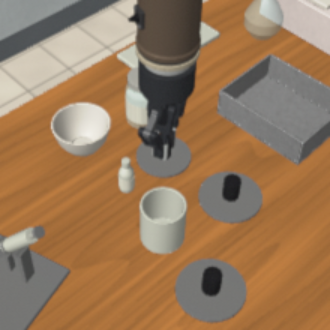

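The cover hangs in the gripper at (163,158) and the beaker stands open at (163,215). Next I'll carry the cover to the tub.

```bash
python3 -m handwheel '[[0.1,-0.7,0,0,0,0],[0.25,-1.7,0,0,0,0],[0.38,-2.7,0,0,0,0],[0.5,-3.7,0,0,0,0],[0.63,-4.7,0,0,0,0],[0.78,-5.7,0,0,0,0],[0.88,-6.6,0,0,0,0],[0.95,-7.28,0,0,0,0]]' && python3 -m handwheel '[[0,0,-0.5,0,0,0],[0,0,-1.3,0,0,0],[0,0,-2.1,0,0,0],[0,0,-2.9,0,0,0],[0,0,-3.2,0,0,0],[0,0,-3.3,0,0,0],[0,0,-3.3,0,0,0]]'
```

```text
t: 4.95
ee_pos: [566.5, -309.2, 219.0]
eef_rot: [0.981, 0.195, -0.001, -0.0]
ft_force: [-0.5, 0.3, -0.8]
width: 0.235
gripper_force: 58.7
t: 5.65
ee_pos: [568.1, -305.4, 55.6]
eef_rot: [0.981, 0.196, 0.0, -0.0]
ft_force: [-0.2, 0.2, -0.8]
width: 0.238
gripper_force: 58.8
```

```bash
python3 -m handwheel '[[0,0,-0.1,0,0,0],[0,0,-0.2,0,0,0],[0,0,-0.2,0,0,0]]' && python3 -m handwheel '[[0,0,0,0,0,0],[0,0,0,0,0,0],[0,0,0,0,0,0],[0,0,0,0,0,0],[0,0,0,0,0,0]]' 0.2 && python3 -m handwheel '[[0,0,0.5,0,0,0],[0,0,1.3,0,0,0],[0,0,2.2,0,0,0],[0,0,3.1,0,0,0],[0,0,4,0,0,0],[0,0,4.5,0,0,0]]'
python3 - <<'E'
from h import *
s=arm.camera("side")
cv2.imwrite("pics/m.png",cv2.resize(s["frame"][100:320,180:460],None,fx=1.5,fy=1.5)[:,:,::-1])
p=R.from_quat(arm.sense()["eef_rot"]);print(p.as_matrix().round(3))
a=np.radians(18.3); h=np.array([np.cos(a),np.sin(a),0]); d=-.6428*h+[0,0,.766]
yv=np.cross(d,[0,0,1]);yv/=np.linalg.norm(yv); z=-d
for sg in(1,-1):
    y=sg*yv; M=np.c_[np.cross(y,z),y,z]
    # two stage: yaw about world z, then tilt about horizontal
    D=R.from_matrix(M)*p.inv(); print(sg,D.as_rotvec().round(3),D.magnitude())
    Y=np.c_[np.cross(y,[0,0,-1]),y,[0,0,-1]]; print(" yaw",(R.from_matrix(Y)*p.inv()).as_rotvec().round(3)," tilt",(R.from_matrix(M)*R.from_matrix(Y).inv()).as_rotvec().round(3))
G=np.array([590,276,123.1])+7*d
print("d",d,"grip147",G,"TCP",G-5*d,"pre",G-5*d+100*d)
E
```

```text
t: 5.95
ee_pos: [567.9, -305.5, 45.7]
eef_rot: [0.981, 0.196, 0.0, 0.0]
ft_force: [0.9, 0.4, -0.9]
width: 0.236
gripper_force: 58.8
t: 6.45
ee_pos: [567.9, -305.5, 45.4]
eef_rot: [0.981, 0.196, 0.0, 0.0]
ft_force: [0.0, -0.8, 0.2]
width: 0.598
gripper_force: 0.0
t: 7.05
ee_pos: [568.8, -305.7, 274.9]
eef_rot: [0.981, 0.196, 0.002, 0.002]
ft_force: [0.6, 0.2, 0.3]
width: 0.603
gripper_force: 0.0
[[ 0.923  0.384  0.009]
 [ 0.385 -0.923 -0.004]
 [ 0.006  0.007 -1.   ]]
1 [-0.996 -0.361  2.88 ] 3.0684868892886183
 yaw [-0.013  0.007  3.066]  tilt [ 0.219 -0.663 -0.   ]
-1 [ 0.248 -0.646 -0.07 ] 0.6955375579091755
 yaw [ 0.005  0.008 -0.075]  tilt [ 0.219 -0.663 -0.   ]
d [-0.6102907  -0.20183435  0.766     ] grip147 [585.72796512 274.58715955 128.462     ] TCP [588.77941861 275.5963313  124.632     ] pre [527.7503489  255.41289623 201.232     ]
```

View pics/m.png

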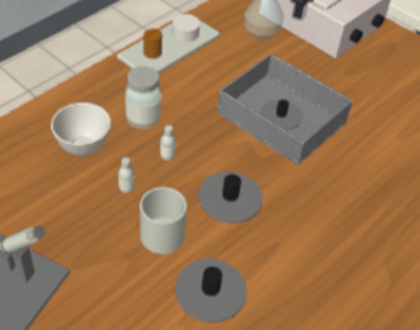

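The cover lies flat in the tub at (283,108), and the beaker and bystanders are undisturbed. I'll go to the pre-grasp pose on the pipette's axis for an end-on grip.

```bash
python3 -m handwheel '[[-0.05,0.7,0,0.03,-0.08,-0.01],[-0.12,1.7,0,0.06,-0.16,-0.02],[-0.2,2.7,0,0.09,-0.24,-0.03],[-0.28,3.7,0,0.12,-0.32,-0.035],[-0.35,4.7,0,0.155,-0.4,-0.04],[-0.4,5.7,0,0.186,-0.48,-0.05],[-0.5,6.7,0,0.217,-0.56,-0.06],[-0.55,7.6,0,0.248,-0.646,-0.07]]' && python3 - <<'E'
from h import *
s=arm.sense();print(s["qpos"].round(2)); p=R.from_quat(s["eef_rot"])
a=np.radians(18.3); h=np.array([np.cos(a),np.sin(a),0]); d=-.6428*h+[0,0,.766]
y=np.array([h[1],-h[0],0]); y*= np.sign(y@p.as_matrix()[:,1]); z=-d
print((R.from_matrix(np.c_[np.cross(y,z),y,z])*p.inv()).as_rotvec().round(3),(np.array([527.8,255.4,201.2])-s["ee_pos"])/50)
E
```

```text
t: 7.9
ee_pos: [539.5, 76.1, 270.7]
eef_rot: [0.928, 0.151, 0.336, -0.057]
ft_force: [1.2, 2.8, -0.3]
width: 0.603
gripper_force: 0.0
[ 0.54  0.01 -0.69  2.26 -0.53  0.22 -0.92]
[-0.003 -0.004 -0.004] [-0.23311269  3.58514112 -1.39092809]
```

```bash
python3 -m handwheel '[[-0.05,0.7,0,0,0,0],[-0.12,1.6,-0.1,0,0,0],[-0.2,2.5,-0.5,0,0,0],[-0.24,3.2,-1,0,0,0],[-0.24,3.55,-1.38,0,0,0],[-0.24,3.55,-1.38,0,0,0],[-0.24,3.55,-1.38,0,0,0]]' && python3 - <<'E'
from h import *
s=arm.sense();print(s["qpos"].round(2)); p=R.from_quat(s["eef_rot"])
a=np.radians(18.3); h=np.array([np.cos(a),np.sin(a),0]); d=-.6428*h+[0,0,.766]
y=np.array([h[1],-h[0],0]); y*= np.sign(y@p.as_matrix()[:,1]); z=-d
print((R.from_matrix(np.c_[np.cross(y,z),y,z])*p.inv()).as_rotvec().round(3),(np.array([527.8,255.4,201.2])-s["ee_pos"])/50, (np.array([588.8,275.6,124.6])-s["ee_pos"])/50)
c=arm.camera("side");cv2.imwrite("pics/n.png",cv2.resize(c["frame"][150:350,80:300],None,fx=2,fy=2)[:,:,::-1])
E
```

```text
t: 8.6
ee_pos: [532.7, 169.1, 234.7]
eef_rot: [0.932, 0.146, 0.329, -0.05]
ft_force: [-0.5, -0.6, -0.4]
width: 0.6
gripper_force: 0.0
[-0.04  0.07 -0.41  2.29  0.81  0.16 -2.46]
[ 0.008 -0.018  0.009] [-0.09879328  1.72599572 -0.66952193] [ 1.12120672  2.12999572 -2.20152193]
```

View pics/n.png

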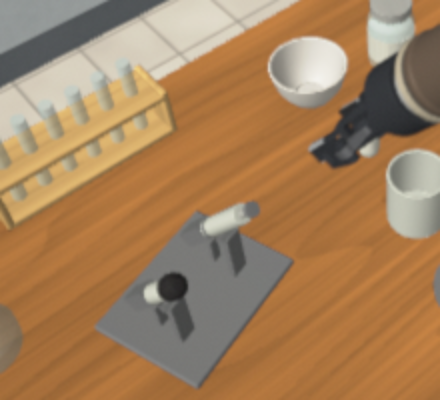

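The hand, around (350,140) in the crop, is right of the pipette (230,218). It was slowed near a wrist alignment, so I'll continue in small steps.

```bash
python3 -m handwheel '[[-0.1,0.5,-0.2,0,0,0],[-0.1,1,-0.4,0,0,0],[-0.1,1.5,-0.6,0,0,0],[-0.1,1.73,-0.67,0.008,-0.018,0.009],[-0.1,1.73,-0.67,0.008,-0.018,0.009],[-0.1,1.73,-0.67,0.008,-0.018,0.009]]' && cat > st.py <<'E'
from h import *
s=arm.sense();print(s["qpos"].round(2)); p=R.from_quat(s["eef_rot"])
a=np.radians(18.3); h=np.array([np.cos(a),np.sin(a),0]); d=-.6428*h+[0,0,.766]
y=np.array([h[1],-h[0],0]); y*= np.sign(y@p.as_matrix()[:,1]); z=-d
print((R.from_matrix(np.c_[np.cross(y,z),y,z])*p.inv()).as_rotvec().round(3),"pre",(np.array([527.8,255.4,201.2])-s["ee_pos"])/50,"grip",(np.array([588.8,275.6,124.6])-s["ee_pos"])/50)
E
python3 st.py
```

```text
t: 9.25
ee_pos: [530.6, 237.3, 209.7]
eef_rot: [0.933, 0.149, 0.323, -0.052]
ft_force: [0.5, 0.1, -0.7]
width: 0.603
gripper_force: 0.0
[-0.98  0.13  0.41  2.3   1.02  0.14 -2.82]
[ 0.01  -0.03   0.003] pre [-0.05512332  0.36255976 -0.16919568] grip [ 1.16487668  0.76655976 -1.70119568]
```

Joints 6 and 7 are near their limits. I'll turn the tool vertical, half-turn the wrist, and use a smaller tilt of 25°, which still grips across the axis.

```bash
python3 -m handwheel '[[0.1,-0.2,0.3,-0.04,0.13,0],[0.2,-0.4,0.6,-0.08,0.26,0],[0.3,-0.6,0.9,-0.13,0.39,0],[0.4,-0.8,1.2,-0.17,0.52,0],[0.5,-1,1.4,-0.21,0.64,0],[0.5,-1,1.4,-0.21,0.64,0],[0.5,-1,1.4,-0.21,0.64,0]]' && python3 st.py
```

```text
t: 9.95
ee_pos: [556.0, 187.9, 282.4]
eef_rot: [0.987, 0.158, -0.005, -0.003]
ft_force: [1.1, 0.4, -0.9]
width: 0.601
gripper_force: 0.0
[-0.44  0.32  0.04  1.64 -0.02  1.19 -1.64]
[ 0.216 -0.673 -0.001] pre [-0.56484213  1.3499958  -1.62339663] grip [ 0.65515787  1.7539958  -3.15539663]
```

```bash
python3 -m handwheel '[[-0.1,0.35,-0.2,0.036,-0.11,0],[-0.2,0.8,-0.5,0.073,-0.22,0],[-0.3,1.2,-0.9,0.11,-0.33,0],[-0.4,1.41,-1.4,0.146,-0.454,0],[-0.4,1.41,-1.86,0.146,-0.454,0],[-0.4,1.41,-1.86,0.146,-0.454,0],[-0.4,1.41,-1.86,0.146,-0.454,0]]' 0.3&& sed -i 's/^z=.*//; s/z=-d$/b=np.radians(27); z=np.sin(b)*h-[0,0,np.cos(b)]/; s/527.8,255.4,201.2/536,258.2,189.1/; s/588.8,275.6,124.6/587.9,275.3,124/' st.py && echo 'c=arm.camera("side");t=arm.camera("top");a=[cv2.resize(c["frame"][200:350,120:270],None,fx=2.6,fy=2.6),cv2.resize(t["frame"][130:280,100:250],None,fx=2.6,fy=2.6)]
import sys
if len(sys.argv)>1: cv2.imwrite(f"pics/{sys.argv[1]}.png",np.hstack(a)[:,:,::-1])' >> st.py; python3 st.py o
```

```text
t: 10.65
ee_pos: [536.1, 258.0, 187.4]
eef_rot: [0.96, 0.153, 0.23, -0.036]
ft_force: [-0.3, 0.3, 0.5]
width: 0.647
gripper_force: 0.0
[-0.68  0.22  0.09  2.13  0.32  0.36 -2.13]
[ 0.002 -0.001  0.004] pre [-0.00221026  0.00318676  0.03374883] grip [ 1.03578974  0.34518676 -1.26825117]
```

View pics/o.png

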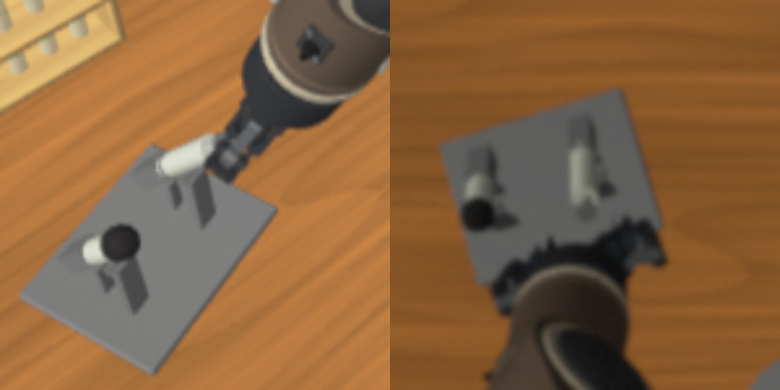

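The open fingers sit behind the plunger, with the axis running between them: fingers at (500–650, 250–290) and button at (587,208) in the right half. I'll advance along the axis.

```bash
python3 -m handwheel '[[0.2,0.07,-0.25,0,0,0],[0.4,0.13,-0.5,0,0,0],[0.6,0.2,-0.75,0,0,0],[0.8,0.27,-1,0,0,0],[0.95,0.32,-1.2,0,0,0],[1.04,0.34,-1.3,0,0,0],[1.04,0.34,-1.3,0,0,0]]' && python3 st.py p
```

```text
t: 11.45
ee_pos: [588.3, 274.7, 121.6]
eef_rot: [0.96, 0.153, 0.23, -0.035]
ft_force: [-1.2, 0.4, -0.6]
width: 0.645
gripper_force: 0.0
[-0.66  0.41  0.1   2.06  0.33  0.23 -2.13]
[ 0.003 -0.001  0.005] pre [-1.04512768 -0.33098307  1.34908857] grip [-0.00712768  0.01101693  0.04708857]
```

View pics/p.png

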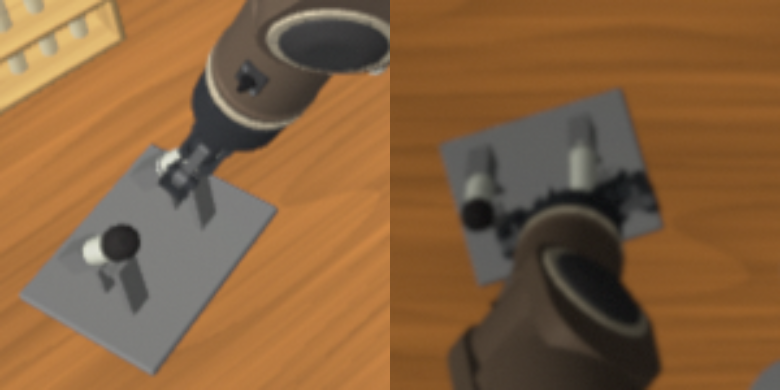

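The pipette body (582,170) is between the fingers, and the left finger clears the bulb (478,215). Closing.

```bash
python3 -m handwheel '[[0,0,0.04,0,0,0],[0,0,0.04,0,0,0],[0,0,0.04,0,0,0],[0,0,0.04,0,0,0],[0,0,0.04,0,0,0],[0,0,0.04,0,0,0],[0,0,0.04,0,0,0],[0,0,0.04,0,0,0]]' -1
```

```text
t: 12.35
ee_pos: [587.6, 275.2, 124.8]
eef_rot: [0.96, 0.153, 0.231, -0.036]
ft_force: [-3.1, -2.1, 5.5]
width: 0.263
gripper_force: 58.3
```

```bash
python3 -m handwheel '[[-0.12,-0.04,0.15,0,0,0],[-0.24,-0.08,0.3,0,0,0],[-0.37,-0.12,0.46,0,0,0],[-0.49,-0.16,0.61,0,0,0]]' && python3 -m handwheel '[[-0.12,-0.04,0.15,0,0,0],[-0.24,-0.08,0.3,0,0,0],[-0.37,-0.12,0.46,0,0,0],[-0.49,-0.16,0.61,0,0,0],[-0.61,-0.2,0.77,0,0,0],[-0.73,-0.24,0.92,0,0,0],[-0.79,-0.26,0.99,0,0,0],[-0.79,-0.26,0.99,0,0,0]]'; python3 st.py q
```

```text
t: 12.75
ee_pos: [562.5, 266.9, 155.4]
eef_rot: [0.96, 0.153, 0.23, -0.036]
ft_force: [1.8, 0.6, 0.6]
width: 0.264
gripper_force: 58.7
t: 13.55
ee_pos: [523.4, 254.1, 204.5]
eef_rot: [0.96, 0.153, 0.231, -0.036]
ft_force: [0.6, -0.9, 0.0]
width: 0.266
gripper_force: 58.7
[-0.68  0.17  0.08  2.14  0.32  0.39 -2.13]
[0.002 0.    0.004] pre [ 0.2521598   0.08246782 -0.30835019] grip [ 1.2901598   0.42446782 -1.61035019]
```

View pics/q.png

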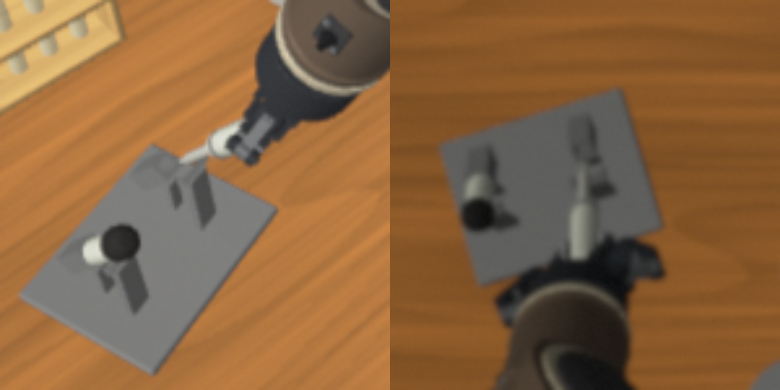

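The pipette is out of the stand, with its tip at about (183,163) on the left and (583,165) on the right. I'll raise it, turn it upright and measure the tip.

```bash
python3 - <<'E'
from h import *
C=cams();print(tri(C["top"],(174.2,193.5),C["side"],(190.4,262.7)))
E
python3 -m handwheel '[[0,-0.1,0.5,0,0,0],[0,-0.2,1.1,0,0,0],[0,-0.3,1.7,-0.03,0.1,0],[0,-0.4,2.2,-0.07,0.2,0],[0,-0.4,2.2,-0.11,0.32,0],[0,-0.4,2.2,-0.15,0.44,0],[0,-0.4,2.2,-0.185,0.56,0],[0,-0.4,2.2,-0.219,0.663,0]]' && python3 -m handwheel '[[0,-0.5,0,0,0,0],[0,-1,0,0,0,0],[0,-1.5,0,0,0,0],[0,-2,0,0,0,0],[0,-2,0,0,0,0],[0,-2,0,0,0,0]]' && python3 - <<'E'
from h import *
C=cams();t,s=C["top"],C["side"]
p=arm.sense();Rm=R.from_quat(p["eef_rot"]);a=np.radians(18.3); h=np.array([np.cos(a),np.sin(a),0])
d=-.6428*h+[0,0,.766];z0=np.sin(np.radians(27))*h-[0,0,np.cos(np.radians(27))];y0=np.array([h[1],-h[0],0]);y0*=np.sign(y0@R.from_quat([.96,.153,.231,-.036]).as_matrix()[:,1])
M0=np.c_[np.cross(y0,z0),y0,z0]
D=Rm.as_matrix()@M0.T; ax=D@d; G=p["ee_pos"]-5*Rm.as_matrix()[:,2]; tip=G-147*ax
print(p["qpos"].round(2),p["ee_pos"],"axis",ax.round(3),"tip",tip, proj(t,tip),proj(s,tip))
b=proj(s,tip).astype(int); im=s["frame"].copy(); x0,y0=max(b[0]-100,0),max(b[1]-90,0)
print("crop",x0,y0); cv2.imwrite("pics/r.png",cv2.resize(im[y0:y0+150,x0:x0+200],None,fx=4,fy=4)[:,:,::-1])
E
```

```text
(array([613.06450677, 282.60854396,  89.06547874]), np.float64(4.8021489368236905))
t: 14.55
ee_pos: [524.2, 234.2, 313.7]
eef_rot: [0.981, 0.157, -0.114, 0.02]
ft_force: [0.7, 0.8, -0.9]
width: 0.267
gripper_force: 58.7
t: 15.15
ee_pos: [523.8, 133.9, 313.4]
eef_rot: [0.981, 0.156, -0.112, 0.02]
ft_force: [0.4, 1.9, 0.3]
width: 0.267
gripper_force: 58.8
[-0.42  0.35  0.11  1.54 -0.03  1.47 -1.56] [523.52255783 135.19778353 313.42126048] axis [0.    0.003 1.   ] tip [524.53308568 135.05342262 171.29611558] [232.5044217 227.5135737] [262.65551335 228.31293079]
crop 162 138
```

View pics/r.png

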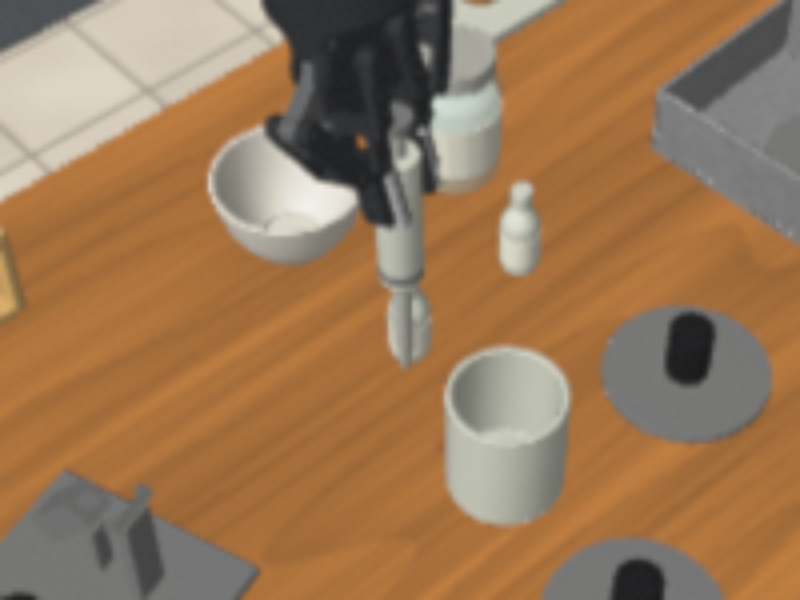

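The pipette is upright with its point at crop (407,366), about 1 px from the prediction. The open beaker's rim centre is at (507,405).

```bash
python3 - <<'E'
from h import *
s=arm.camera("side"); t=arm.camera("top")
print("rim",plane(s,288.4,238.9,85)); tip=np.array([524.5,135.1,171.3])
for k in(0,72,75):print(k,(proj(s,tip+[0,0,k])-[162,138])*4)
E
python3 -m handwheel '[[0,-0.3,0,0,0,0],[-0.03,-0.7,0,0,0,0],[-0.05,-1.1,0,0,0,0],[-0.08,-1.4,0,0,0,0],[-0.08,-1.53,0,0,0,0],[-0.08,-1.53,0,0,0,0]]' && python3 -m handwheel '[[0,0,-0.2,0,0,0],[0,0,-0.5,0,0,0],[0,0,-0.8,0,0,0],[0,0,-1,0,0,0],[0,0,-1.1,0,0,0],[0,0,-1.1,0,0,0],[0,0,-1.1,0,0,0],[0,0,-1.1,0,0,0]]' && python3 - <<'E'
from h import *
s=arm.camera("side");p=arm.sense();print(p["ee_pos"],p["ft_force"].round(1))
tip=p["ee_pos"]+[1,-.1,-142.1]; print(tip,(proj(s,tip)-[200,140])*5,(proj(s,[520.2,58.7,115])-[200,140])*5)
cv2.imwrite("pics/s.png",cv2.resize(s["frame"][140:260,220:360],None,fx=5,fy=5)[:,:,::-1])
E
```

```text
rim [512.48039263  66.04409411  85.        ]
0 [402.59769526 361.3259059 ]
72 [399.54150165 273.99821942]
75 [399.40655944 270.1423803 ]
t: 15.95
ee_pos: [519.6, 56.5, 314.0]
eef_rot: [0.981, 0.156, -0.112, 0.02]
ft_force: [-0.4, 0.5, 0.2]
width: 0.264
gripper_force: 58.8
t: 16.75
ee_pos: [519.9, 57.7, 259.4]
eef_rot: [0.981, 0.157, -0.112, 0.02]
ft_force: [-0.6, -1.2, 0.1]
width: 0.265
gripper_force: 58.8
[519.86744068  57.61970603 259.39406002] [ 0.3 -0.1 -1. ]
[520.86744068  57.51970603 117.29406002] [444.35749785 432.59837641] [443.40877401 437.77668955]
```

View pics/s.png

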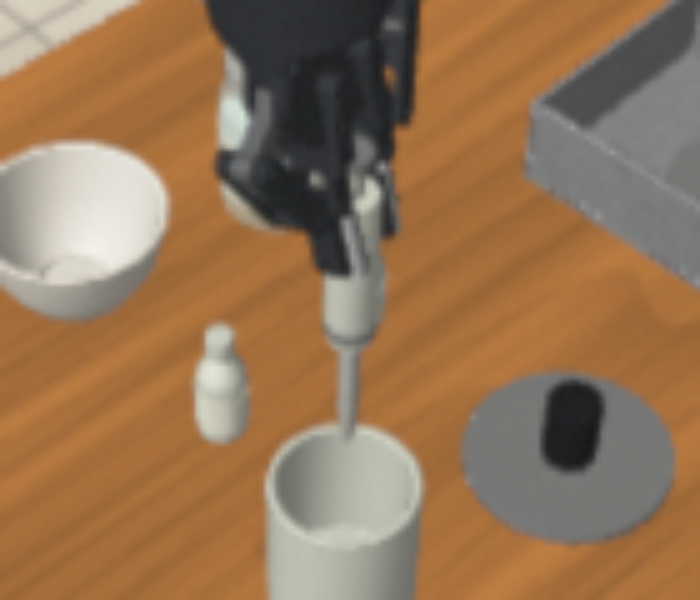

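The point is at (348,437) in the crop, as predicted. The rim ellipse spans x 266–423 and y 425–547. I'll check its extents against a projected circle.

```bash
python3 - <<'E'
from h import *
s=arm.camera("side")
th=np.linspace(0,6.283,73)
for c in((520.2,58.7),(516,62),(512.5,66)):
    q=np.array([proj(s,[c[0]+38*np.cos(a),c[1]+38*np.sin(a),85]) for a in th]); q=(q-[220,140]+.5)*5
    b=np.array([proj(s,[c[0]+38*np.cos(a),c[1]+38*np.sin(a),0]) for a in th])
    print(c,q.min(0).round(),q.max(0).round(),"base bottom row",b.max(0).round(1))
print("rim from extents",plane(s,220+344.5/5-.5,140+486/5-.5,85))
f=s["frame"]; i0=cv2.imread("pics/side0.png")[:,:,::-1]
for n,im in(("now",f),("start",i0)):
    m=(im.astype(int)[...,0]-im[...,2].astype(int)<40)&(im.min(2)>90)
    print(n,[ (r,np.flatnonzero(m[r,265:315])[[0,-1]]+265) for r in(248,252,256,260)],"col289 bottom",np.flatnonzero(m[250:290,289])[-1]+250)
E
```

```text
(520.2, 58.7) [266. 419.] [423. 543.] base bottom row [302.6 268.4]
(516, 62) [267. 428.] [424. 552.] base bottom row [302.8 270.2]
(512.5, 66) [265. 436.] [424. 561.] base bottom row [302.7 272. ]
rim from extents [517.36039239  61.44704638  85.        ]
now [(248, array([273, 303])), (252, array([274, 302])), (256, array([274, 302])), (260, array([274, 301]))] col289 bottom 268
start [(248, array([273, 302])), (252, array([274, 302])), (256, array([274, 302])), (260, array([274, 301]))] col289 bottom 268
```

The beaker hasn't moved and the point is within about 3 mm of its centre. I'll make a small centring nudge, let it settle and hand in.

```bash
python3 -m handwheel '[[-0.03,0.04,0,0,0,0],[-0.03,0.04,0,0,0,0],[-0.03,0.04,0,0,0,0],[-0.03,0.04,0,0,0,0],[-0.03,0.04,0,0,0,0],[-0.03,0.04,0,0,0,0],[-0.03,0.04,0,0,0,0],[-0.03,0.04,0,0,0,0]]' && python3 -c "
from plant import arm
print(arm.sense()['ee_pos']); print(arm.job_done())"
```

```text
t: 17.65
ee_pos: [518.1, 59.5, 258.8]
eef_rot: [0.981, 0.157, -0.112, 0.02]
ft_force: [0.0, -0.8, -1.4]
width: 0.265
gripper_force: 58.8
[518.05003884  59.5263058  258.78142831]
the job is handed in; nothing more can be done
None
```

I handed the job in at about 17.7 s: the cover is in the tub, and the gripper is holding the pipette upright, point down, about 3 cm above the middle of the open beaker (centred to within about 3 mm by camera). The beaker hasn't moved, and I saw nothing else disturbed.

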